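# Present a frosted-end test plate to the reader, label up

### The job

Two glass test plates stand on end in the grey rack; take out the one in the slot beside the rack's steel knob, and leave the other one standing. Find its frosted end by the small notched corner, turn the plate flat with its label (frosted) face up, and finish while still holding it level and still in the air, about 10 cm above the middle of the reader's round window, its length square to the reader's raised display ridge and its frosted end on the ridge side. Do not let the plate touch the reader, and do not put the plate down or let go at the end.

Things in the scene. Friction and masses are not known exactly. Their poses are not given: they have to be found in the camera images.
- plate_a: glass plate 96 x 40 x 8 mm, 75 g, standing on a short end in a rack slot (either slot). Frosted end has one corner cut by a notch (14 mm long, 12 mm wide); label face has a matt white patch over 34 mm at that end. Origin: plate centre; z along the length to the frosted end, y out of the label face, x across the width; notch at -x, +z. Starts with frosted end up, label to the rack's +y side
- plate_b: glass plate 96 x 40 x 8 mm, 75 g, standing on a short end in a rack slot (either slot). Frosted end has one corner cut by a notch (14 mm long, 12 mm wide); label face has a matt white patch over 34 mm at that end. Origin: plate centre; z along the length to the frosted end, y out of the label face, x across the width; notch at -x, +z. Starts with frosted end down, label to the rack's -y side
- plate_a_tip (a point): middle of this plate's frosted (notched) short end, 48 mm from its centre; axes as the plate. Seen facing the label with the frosted end up, the notch is the top right corner. The other end is square and clear
- plate_b_tip (a point): middle of this plate's frosted (notched) short end, 48 mm from its centre; axes as the plate. Seen facing the label with the frosted end up, the notch is the top right corner. The other end is square and clear
- rack: fixed grey rack: strip 225 mm (x from -88 to +136) x 56 mm (y) x 30 mm thick, origin on the table, z up. Two slots at x = -55 and +55 mm: a plate stands on the strip between two cheeks (16 mm along x, 10 mm thick, tops 50 mm above the table, 9.5 mm gap across y), its 40 mm width along x, 12 mm showing each side. Steel knob, 22 mm across, 12 mm high, on the strip at x = +121 mm
- slot_knob (a point): bottom of the slot beside the knob (own x = +55 mm of the rack), on the strip's upper face 30 mm above the table; axes as the rack
- slot_plain (a point): bottom of the slot away from the knob (own x = -55 mm of the rack), on the strip's upper face 30 mm above the table; axes as the rack
- reader: fixed white plate reader: box 150 x 150 mm, 36 mm high, origin on the table under its middle, z up. A display ridge, 150 mm long (own x) and 30 mm thick, runs along its own +y side (own y from 45 to 75 mm) and rises to 62 mm above the table.
- window (a point): middle of the reader's round glass window (52 mm across, black rim), in the top face 36 mm above the table; axes as the reader, so own +y points to the display ridge

How it is judged:
By the outcome, as a careful person would: the job done as asked, in the order asked, and still so for the second after the job is handed in, while the arm keeps its last pose, push and grip.
It also fails if it takes over 35 s, if anything falls off the work surface, if the arm or the gripper's body presses on something with over 40 N, if the wrist force passes 120 N, or if a joint passes its speed limit or range.

### The arm

A 6-joint arm with a two-finger parallel gripper is mounted at the origin on the work surface. World frame = base frame: x ahead of the robot, y to its left, z up, the work surface at z = 0. Lengths are in mm, angles in rad, forces in N, time in s.
With the tool pointing down it reaches from about 350 to 775 mm from the base axis. Payload 7.3 kg.
Tool frame: the origin (TCP) lies at the very end of the fingers, on their centre line; the grasp point (between the pads) lies 19 mm behind it; z points along the fingers, y is the line along which they close (so a half turn about z gives the same grasp; the last joint's range is limited). The gripper opens to 92 mm and grips with 3 to 60 N. Pads are 19 mm wide; open, the fingers measure 130 mm over their backs; the gripper's body (75 mm by 190 mm) begins 47 mm behind the grasp point.
Start: joints at [-1.404, 0.342, 1.524, -0, 1.275, -0.146], TCP at [161.578, -499.541, 187.241] pointing down, gripper open.
Joint ranges: [-2.53, 2.53], [-0.77, 2.02], [0.04, 2.7], [-1, 4.14], [0.28, 2.66], [-3.11, 3.11]. Speed limits (rad/s): [2.57, 2.57, 3.14, 3.14, 3.14, 3.14].

### API

Orientations are given as [roll, pitch, yaw] about the fixed x, y, z axes, in that order (R = Rz(yaw) Ry(pitch) Rx(roll)).
In Python, from plant import get_obs, vision, workorder gives the robot as it stands.
- The arm moves only by the shell command python3 -m pendant 'ROWS' [OPENING]. ROWS is a JSON object of lists of equal length, an entry for each row: "dp": the shift along the tool's x, y, z in m, a list of three; "rotation": the turn, a rotation vector about the tool's x, y, z in rad, a list of three. A call has 1 to 8 rows; each row is the pose to reach, as a shift and turn from the pose commanded when the call began, along the tool's axes at that moment; what a row does not reach only later rows make up. A row lasts 1/8 s, in which the tool goes at most 62.5 mm and 10.7 degrees, less where a joint would pass 70% of its speed; a pose out of reach is approached as far as the arm can. A call with a gripper value outside its range is refused whole. OPENING is the finger opening in m, from 0 to 0.0918, set as the call begins (- or left out, the last holds). The fingers move at their own pace and stop on an object; the grip force is fixed at half the most. Time passes only in rows, so rows that repeat a pose let the fingers close. It gives the time, the measured TCP pose, the force, the opening and the grip force at its end, in the units of the state.
- get_obs(): the state, without advancing time (a new reading comes with each control period).
- vision.capture(name): name is "side" or "top" or "wrist"; returns a dict with "pixels" (400x640x3 uint8, red, green, blue), "vfov" (degrees; the focal length in pixels is half the picture's height over the tangent of half this angle, whatever the lens; pixels are square), "cx", "cy" (the principal point, pixels), "pose" (4x4, takes a point from camera to world coordinates); the wrist camera has in their place "T_tool_cam" (4x4, takes a point from camera to tool coordinates, whose origin is the TCP and whose axes are the flange's). Camera axes: x right, y up, looking along -z (the intrinsics and any distortion apply to the point x, -y, -z); pixel columns grow to the right and rows downward; lengths in mm; the calibration is good to about 2 mm. A picture is of the moment at which its call begins: read the wrist's pose just before it. There is no depth.
- workorder.close_job(): hands the job in; it is judged then, once.
The state is a dict: "time": time; "joint_positions": joint angles; "dq": joint speeds; "tau": joint torques, N m; "tool_pos": TCP position; "tcp_rot": TCP orientation; "contact_force": force on the tool from outside, world axes, zero at the start; "moment": the same for the moment, N m; "grip_width": finger opening in mm; "finger_force": force on a finger pad.
Only numpy, scipy, OpenCV 4.12 (cv2) and the standard library are available. Lean on these libraries where they do the work, as an engineer would, in place of code of your own. Each camera call takes 0.05 s, during which the arm holds its last target. There are 200 camera calls.

## Working session

There is one attempt and no reset: what is moved stays moved. The work goes in short steps, Python scripts to look and compute and a shell command to move; the robot and the scene stay as the last step left them, time stands still between calls to the robot, and variables do not carry over. Pictures are saved under pics/ and viewed, at most 10 in all, crops included, and the job is handed in when it is done.

```bash
mkdir -p pics; ls; python3 - <<'E'
from plant import get_obs, vision
import cv2
o=get_obs(); print(o)
for n in ["side","top"]:
    c=vision.capture(n); print(n,{k:v for k,v in c.items() if k!="pixels"})
    cv2.imwrite(f"pics/{n}0.png",c["pixels"][:,:,::-1])
E
```

```text
pics
{'time': 0.0, 'joint_positions': array([-1.40402254e+00,  3.42735551e-01,  1.52503822e+00, -2.23737367e-05,
        1.27541758e+00, -1.46004162e-01]), 'dq': array([ 0.00101396,  0.00163771,  0.00035471,  0.00131101, -0.00133452,
       -0.00094508]), 'tau': array([ 2.86857801e-03, -4.31238019e+01, -2.44221675e+01,  7.20128207e-02,
        5.58935059e-02, -1.22473562e-04]), 'tool_pos': array([ 161.47409356, -499.0390797 ,  186.53097069]), 'tcp_rot': array([-3.14000786e+00, -2.11420573e-04,  3.12784309e-01]), 'contact_force': array([ 0.41009761,  0.20170516, -0.13975733]), 'moment': array([-0.01223438, -0.00395558, -0.00491199]), 'finger_force': 0.0, 'grip_width': 91.56655748887047}
side {'vfov': 47.40973279251919, 'cx': 324.2391941693946, 'cy': 196.85808539825027, 'pose': array([[-9.79864465e-01,  8.77190309e-02, -1.79362768e-01,
         4.04817164e+02],
       [-1.98895708e-01, -5.07551483e-01,  8.38350756e-01,
         6.70346069e+02],
       [-1.74965230e-02,  8.57144599e-01,  5.14778601e-01,
         4.95896564e+02],
       [ 0.00000000e+00,  0.00000000e+00,  0.00000000e+00,
         1.00000000e+00]])}
top {'vfov': 52.566144733878645, 'cx': 315.292209922144, 'cy': 200.9350224419433, 'pose': array([[ 2.23534429e-02,  9.92990910e-01, -1.16057639e-01,
         4.79961961e+02],
       [-9.98847575e-01,  2.71139002e-02,  3.96025140e-02,
         1.52278675e+01],
       [ 4.24717116e-02,  1.15038639e-01,  9.92452651e-01,
         8.26395853e+02],
       [ 0.00000000e+00,  0.00000000e+00,  0.00000000e+00,
         1.00000000e+00]])}
```

View pics/top0.png

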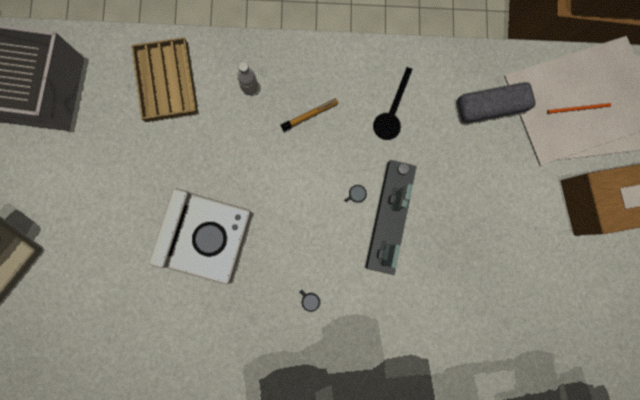

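View pics/side0.png

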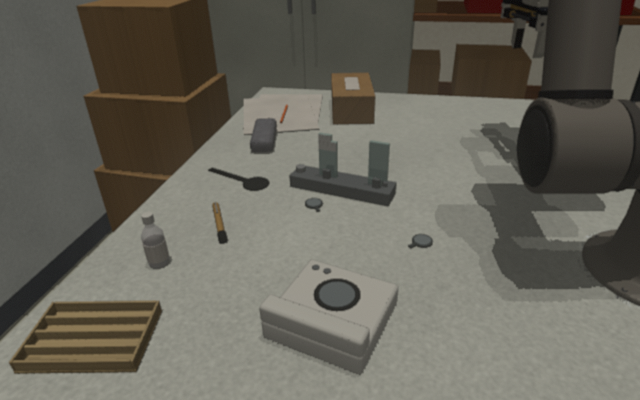

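```bash
python3 - <<'E'
import cv2,numpy as np
t=cv2.imread("pics/top0.png");s=cv2.imread("pics/side0.png")
f=lambda a,w,h:cv2.resize(a,(w,h),interpolation=cv2.INTER_CUBIC)
a=f(t[150:290,350:430],320,560);b=f(t[180:290,145:265],480,440);b=cv2.copyMakeBorder(b,0,120,0,0,cv2.BORDER_CONSTANT)
cv2.imwrite("pics/c1.png",np.hstack([a,b]))
cv2.imwrite("pics/c2.png",f(s[120:210,280:410],780,540))
E
```

```text
(no output)
```

View pics/c1.png

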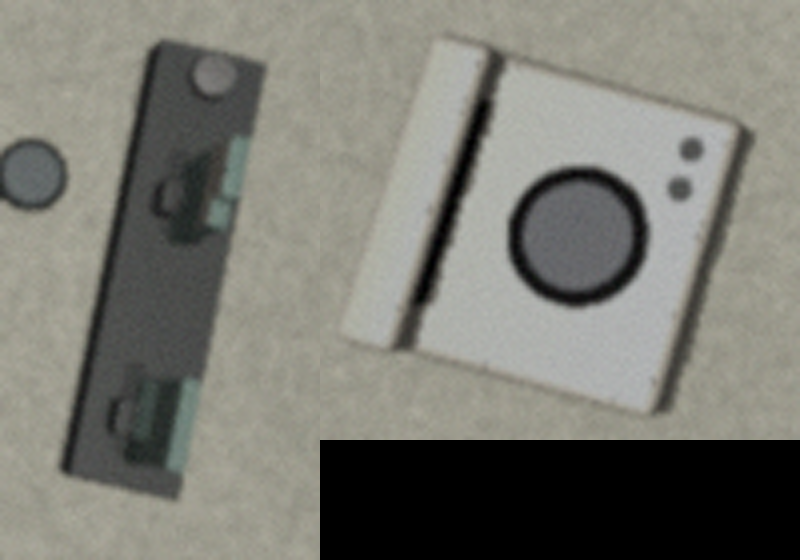

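View pics/c2.png

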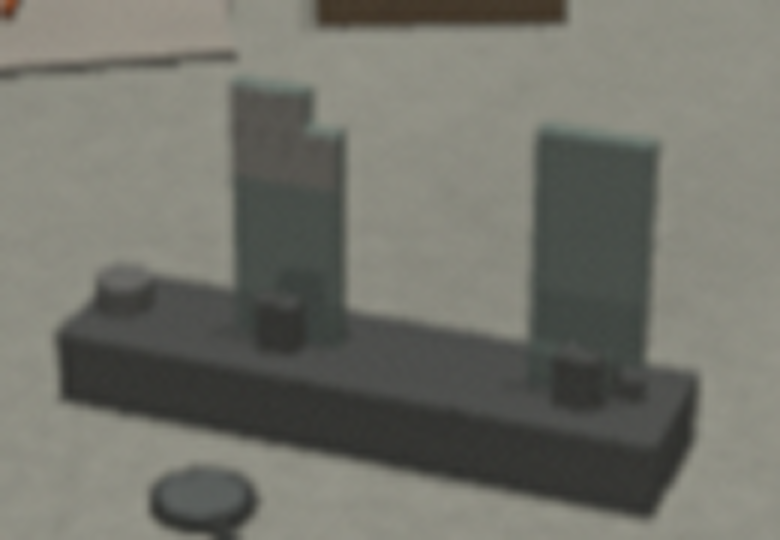

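```bash
cat > h.py <<'E'
import numpy as np, cv2
from scipy.spatial.transform import Rotation as Ro
from scipy.optimize import least_squares
from plant import get_obs, vision
def proj(c,P):
    T=np.linalg.inv(c["pose"]); q=np.atleast_2d(P)@T[:3,:3].T+T[:3,3]
    f=200/np.tan(np.radians(c["vfov"])/2)
    return np.c_[c["cx"]+f*q[:,0]/-q[:,2], c["cy"]-f*q[:,1]/-q[:,2]]
def pose2(p,L): return np.asarray(L,float)@Ro.from_euler('z',p[2]).as_matrix().T+[p[0],p[1],0]
def fit(views,p0):
    r=lambda p:np.concatenate([(proj(c,pose2(p,L))-u).ravel() for c,L,u in views])
    s=least_squares(r,p0,loss='soft_l1'); return s.x,r(s.x)
def cr(u,x0,y0,k): return (np.array(u,float)+.5)/k-.5+[x0,y0]
E
python3 - <<'E'
from h import *
t=vision.capture("top");s=vision.capture("side")
L=[[136,28,30],[136,-28,30],[-88,-28,30],[-88,28,30],[121,0,42]]
vt=(t,L,cr([[162,42],[265,65],[180,498],[70,473],[214,76]],350,150,4))
vs=(s,[[136,28,30],[-88,28,30],[-88,-28,30],[121,0,42],[75,4,126]],cr([[62,335],[655,445],[697,375],[125,270],[233,86]],280,120,6))
for v in ([vt],[vs],[vt,vs]):
    p,r=fit(v,[500,-100,-.2]);print("rack",p.round(3),r.round(1))
print("slot",pose2(p,[[55,0,78]]))
vr=(t,[[75,-75,36],[-75,-75,36],[75,75,62],[75,45,62],[-75,75,62],[-75,45,62],[0,0,36]],cr([[422,122],[335,412],[122,38],[170,48],[25,335],[75,348],[259,236]],145,180,4))
p,r=fit([vr],[450,200,-.2]);print("reader",p.round(3),r.round(1))
# side full-res reader check: window & corners
vs=(s,[[0,0,36]],np.array([[337,294]]));print("window in side",proj(s,pose2(p,[[0,0,36],[75,-75,36],[-75,-75,36]])))
E
```

```text
rack [ 523.272 -165.346  -44.184] [-0.4 -0.9  0.7 -0.4  0.   0.9 -0.3  0.8  0.1 -0.3]
rack [ 5.22231e+02 -1.65963e+02 -2.12000e-01] [-0.9 -0.8  0.   0.5  0.8 -0.5  0.3  0.8 -0.3 -0.4]
rack [ 5.22692e+02 -1.65470e+02 -2.03000e-01] [-0.3 -0.6  0.9 -0.1  0.   1.2 -0.3  1.   0.2 -0.  -1.3 -0.4  0.   0.5
  0.5 -0.6 -0.2  1.1 -0.7 -0.2]
slot [[ 576.56196058 -176.5597871    78.        ]]
reader [ 4.97779e+02  1.97848e+02 -2.56000e-01] [ 2.1 -0.2  0.7  2.7 -1.2 -2.6  2.2 -0.6 -2.8  0.7  0.4  2.  -6.1 -2.2]
window in side [[331.90755329 299.40338179]
 [309.80627325 255.69686846]
 [399.01538375 282.2371373 ]]
```

```bash
python3 - <<'E'
from h import *
t=vision.capture("top");s=vision.capture("side")
vr=(t,[[75,-75,36],[-75,-75,36],[75,75,62],[75,45,62],[-75,75,62],[-75,45,62]],cr([[422,122],[335,412],[122,38],[170,48],[25,335],[75,348]],145,180,4))
p,r=fit([vr],[450,200,-.2]);print("reader",p.round(3),r.round(1))
W=least_squares(lambda w:np.concatenate([(proj(t,[[*w,36]])-cr([[259,236]],145,180,4)).ravel()]),[490,190]).x
W2=least_squares(lambda w:(proj(s,[[*w,36]])-[[337,294]]).ravel(),[490,190]).x
W,W2=np.array(W),np.array(W2)
print(W,W2,"own",Ro.from_euler('z',-p[2]).apply([*(W-p[:2]),0]))
print(proj(s,pose2(p,[[75,-75,36],[-75,-75,36]])))
o=get_obs();R=Ro.from_euler('xyz',o["tcp_rot"])
q=o["joint_positions"]
M=Ro.from_euler('ZYZYZ',[q[0],q[1]+q[2],q[3],q[4],q[5]])
print(R.as_matrix().round(3),M.as_matrix().round(3),o["time"])
# wrist feasibility
D=(R.inv()*M).as_matrix(); print(D.round(3))
for nm,P,yaw in(("start",np.array([576.6,-176.6,78]),-.203),("end",np.array([W[0],W[1],136]),p[2])):
  for tau in (30,40,45,50,60):
    a=np.radians(tau); z=np.array([0,-np.sin(a),-np.cos(a)]); z=Ro.from_euler('z',yaw).apply(z)
    for sg in(1,-1):
      y=Ro.from_euler('z',yaw).apply([sg,0,0]); Rt=Ro.from_matrix(np.c_[np.cross(y,z),y,z])*Ro.from_matrix(D)
      for d in (200,300):
        w=P-z*(d-19); j1=np.arctan2(w[1],w[0])
        for A in(100,120):
          e=(Ro.from_euler('Y',-np.radians(A))*Ro.from_euler('Z',-j1)*Rt).as_euler('ZYZ')
          print(nm,tau,sg,d,A,w.round(),round(j1,2),e.round(2)) if A==100 or tau==45 else 0
E
```

```text
reader [ 4.98641e+02  1.98952e+02 -2.51000e-01] [ 1.4 -0.8  0.3  2.1 -2.  -2.9  1.4 -1.1 -3.3  0.5 -0.   1.7]
[493.82929023 185.97984108] [492.57512579 185.66626944] own [ -1.43203704 -13.76174056   0.        ]
[[308.83237132 256.12711515]
 [398.22899605 282.44470941]]Traceback (most recent call last):
  File "<stdin>", line 12, in <module>
  File "scipy/spatial/transform/_rotation.pyx", line 1413, in scipy.spatial.transform._rotation.Rotation.from_euler
ValueError: Expected axis specification to be a non-empty string of upto 3 characters, got ZYZYZ
```

```bash
python3 - <<'E'
import cv2,numpy as np
s=cv2.imread("pics/side0.png")
cv2.imwrite("pics/c3.png",cv2.resize(s[250:370,250:410],(800,600),interpolation=cv2.INTER_CUBIC))
E
```

```text
(no output)
```

View pics/c3.png

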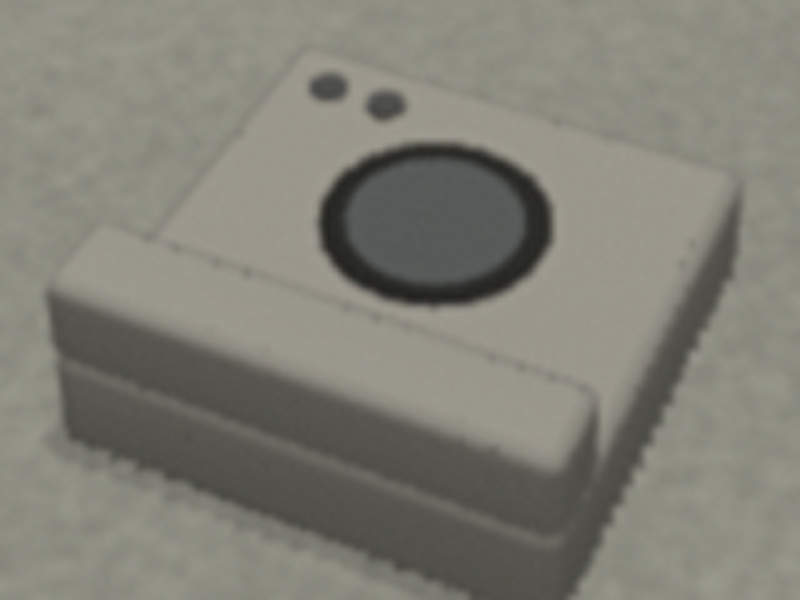

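```bash
python3 - <<'E'
from h import *
t=vision.capture("top");s=vision.capture("side")
L=[[75,-75,36],[-75,-75,36],[75,75,62],[75,45,62],[-75,75,62],[-75,45,62],[0,-15,36]]
vt=(t,L,cr([[422,122],[335,412],[122,38],[170,48],[25,335],[75,348],[259,236]],145,180,4))
vs=(s,L,cr([[310,48],[738,178],[50,290],[105,230],[555,470],[595,392],[436,224]],250,250,5))
for v in([vt],[vs],[vt,vs]):
    p,r=fit(v,[490,190,-.2]);print("reader",p.round(3),r.round(1),pose2(p,[[0,-15,36]]))
o=get_obs();R=Ro.from_euler('xyz',o["tcp_rot"])
q=o["joint_positions"]
M=Ro.from_euler('ZYZ',[q[0],q[1]+q[2],q[3]])*Ro.from_euler('YZ',[q[4],q[5]])
D=(R.inv()*M).as_matrix(); print(D.round(3),o["time"])
W=[493.3,185.8]
for nm,P,yaw in(("start",np.array([576.6,-176.6,78]),-.203),("end",np.array([W[0],W[1],136]),-.25)):
  for tau in (20,30,45,60):
    a=np.radians(tau); z=np.array([0,-np.sin(a),-np.cos(a)]); z=Ro.from_euler('z',yaw).apply(z)
    for sg in(1,-1):
      y=Ro.from_euler('z',yaw).apply([sg,0,0]); Rt=Ro.from_matrix(np.c_[np.cross(y,z),y,z])*Ro.from_matrix(D)
      for d in (200,300):
        w=P-z*(d-19); j1=np.arctan2(w[1],w[0])
        for A in(100,120):
          e=(Ro.from_euler('Y',-np.radians(A))*Ro.from_euler('Z',-j1)*Rt).as_euler('ZYZ')
          print(nm,tau,sg,d,A,w.round(),round(j1,2),e.round(2)) if A==100 or tau==45 else 0
E
```

```text
reader [ 4.98284e+02  1.99358e+02 -2.51000e-01] [ 1.2 -0.7  0.2  2.3 -2.2 -2.7  1.2 -0.9 -3.5  0.7 -0.2  1.9  0.6 -0.4] [[494.56300639 184.82685963  36.        ]]
reader [ 4.96399e+02  2.02747e+02 -2.63000e-01] [-1.2 -1.6  2.8 -0.4 -3.  -1.1 -1.8 -3.3  0.8  1.8  2.   0.2 -0.1  0.8] [[492.50493708 188.2617495   36.        ]]
reader [ 4.97404e+02  2.00953e+02 -2.56000e-01] [ 0.5 -0.  -1.   2.9 -2.8 -2.4  0.5 -0.5 -4.6  0.9 -1.3  2.2 -0.2  0.1
 -2.  -2.3  1.9 -1.5 -3.2 -1.8 -2.2 -4.   0.7  0.4  1.7 -1.2 -0.6 -0.1] [[493.60145173 186.44344565  36.        ]]
[[ 0.  1. -0.]
 [-1.  0. -0.]
 [-0.  0.  1.]] 0.4
start 20 1 200 100 [ 589. -116.  248.] -0.19 [-0.35  1.41  0.07]
start 20 1 300 100 [596. -82. 342.] -0.14 [-0.35  1.43  0.12]
start 20 -1 200 100 [ 589. -116.  248.] -0.19 [-0.35  1.41 -3.07]
start 20 -1 300 100 [596. -82. 342.] -0.14 [-0.35  1.43 -3.02]
start 30 1 200 100 [595. -88. 235.] -0.15 [-0.53  1.45  0.14]
start 30 1 300 100 [605. -39. 321.] -0.06 [-0.52  1.49  0.21]
start 30 -1 200 100 [595. -88. 235.] -0.15 [-0.53  1.45 -3.01]
start 30 -1 300 100 [605. -39. 321.] -0.06 [-0.
[... 1247 characters left out ...]
100 [525. 310. 264.] 0.53 [-0.57  1.95  0.72]
end 45 1 200 120 [525. 310. 264.] 0.53 [-0.53  1.65  0.91]
end 45 1 300 100 [542. 378. 335.] 0.61 [-0.53  1.99  0.79]
end 45 1 300 120 [542. 378. 335.] 0.61 [-0.48  1.68  0.97]
end 45 -1 200 100 [525. 310. 264.] 0.53 [-0.57  1.95 -2.42]
end 45 -1 200 120 [525. 310. 264.] 0.53 [-0.53  1.65 -2.23]
end 45 -1 300 100 [542. 378. 335.] 0.61 [-0.53  1.99 -2.35]
end 45 -1 300 120 [542. 378. 335.] 0.61 [-0.48  1.68 -2.18]
end 60 1 200 100 [532. 338. 226.] 0.57 [-0.78  2.13  0.65]
end 60 1 300 100 [554. 422. 276.] 0.65 [-0.72  2.19  0.72]
end 60 -1 200 100 [532. 338. 226.] 0.57 [-0.78  2.13 -2.5 ]
end 60 -1 300 100 [554. 422. 276.] 0.65 [-0.72  2.19 -2.42]
```

```bash
cat >> h.py <<'E'
RACK=-.203; READ=-.256; WIN=np.array([493.5,186.3,36])
def Rt(yaw,tau):
    a=np.radians(tau); z=Ro.from_euler('z',yaw).apply([0,-np.sin(a),-np.cos(a)]); y=Ro.from_euler('z',yaw).apply([1,0,0])
    return Ro.from_matrix(np.c_[np.cross(y,z),y,z])
def delta(tcp,R):
    o=get_obs(); C=Ro.from_euler('xyz',o["tcp_rot"])
    print("t",round(o["time"],2),"tcp",o["tool_pos"].round(1),"q",o["joint_positions"].round(2),"F",o["contact_force"].round(1),"w",round(o["grip_width"],1))
    print("dp",(C.inv().apply(np.array(tcp)-o["tool_pos"])/1000).round(4),"rot",(C.inv()*R).as_rotvec().round(4))
G=np.array([576.6,-176.6,78.])
E
python3 -c "
from h import *
R=Rt(RACK,45);delta(G-150*R.as_matrix()[:,2],R)"
```

```text
t 0.4 tcp [ 161.6 -499.5  187.2] q [-1.4   0.34  1.52  0.    1.28 -0.15] F [-0.1 -0.5 -0.9] w 91.8
dp [ 0.5466 -0.2718  0.0031] rot [-0.4135 -0.7098 -0.9982]
```

```bash
python3 -m pendant '{"dp":[[0.06,-0.03,-0.02],[0.12,-0.06,-0.03],[0.18,-0.09,-0.03],[0.24,-0.12,-0.03],[0.30,-0.15,-0.03],[0.36,-0.18,-0.03],[0.42,-0.21,-0.03],[0.48,-0.24,-0.02]],"rotation":[[-0.05,-0.08,-0.11],[-0.1,-0.16,-0.23],[-0.15,-0.25,-0.35],[-0.2,-0.34,-0.47],[-0.25,-0.43,-0.6],[-0.3,-0.52,-0.73],[-0.35,-0.6,-0.86],[-0.41,-0.71,-1.0]]}' 0.06; python3 -c "
from h import *
R=Rt(RACK,45);delta(G-150*R.as_matrix()[:,2],R)"
```

```text
time: 1.4
tool_pos: [517.8, -150.1, 212.2]
tcp_rot: [-3.14, 0.787, 1.374]
contact_force: [0.7, -0.5, 0.4]
grip_width: 60.1
finger_force: 0.0
t 1.4 tcp [ 517.8 -150.1  212.2] q [ 0.04  0.51  1.49 -0.77  1.43  0.47] F [ 0.7 -0.5  0.4] w 60.1
dp [ 0.0846  0.0634 -0.0451] rot [0.0025 0.0012 0.0044]
```

```bash
python3 -m pendant '{"dp":[[0.03,0.02,-0.02],[0.06,0.045,-0.04],[0.085,0.063,-0.045],[0.085,0.063,-0.045],[0.085,0.063,-0.045]],"rotation":[[0,0,0],[0,0,0],[0,0,0.004],[0,0,0.004],[0,0,0.004]]}' 0.06; python3 - <<'E'
from h import *
R=Rt(RACK,45);delta(G,R)
c=vision.capture("wrist");print({k:v for k,v in c.items() if k!="pixels"})
cv2.imwrite("pics/w1.png",c["pixels"][:,:,::-1])
E
```

```text
time: 2.02
tool_pos: [595.3, -74.8, 182.9]
tcp_rot: [-3.14, 0.784, 1.366]
contact_force: [0.1, -0.2, 0.5]
grip_width: 60.1
finger_force: 0.0
t 2.02 tcp [595.3 -74.8 182.9] q [ 0.15  0.7   1.23 -0.72  1.56  0.49] F [ 0.1 -0.2  0.5] w 60.1
dp [0.0008 0.0026 0.1474] rot [-0.0028 -0.0012 -0.0016]
{'vfov': 67.00917794456117, 'cx': 322.26577854407674, 'cy': 201.27241696524996, 'T_tool_cam': array([[-6.88469053e-04,  9.60781600e-01,  2.77305324e-01,
         7.56701318e+01],
       [ 9.99999757e-01,  6.31775895e-04,  2.93792521e-04,
         7.45440055e-01],
       [ 1.07075629e-04,  2.77305459e-01, -9.60781802e-01,
        -1.97855644e+02],
       [ 0.00000000e+00,  0.00000000e+00,  0.00000000e+00,
         1.00000000e+00]])}
```

View pics/w1.png

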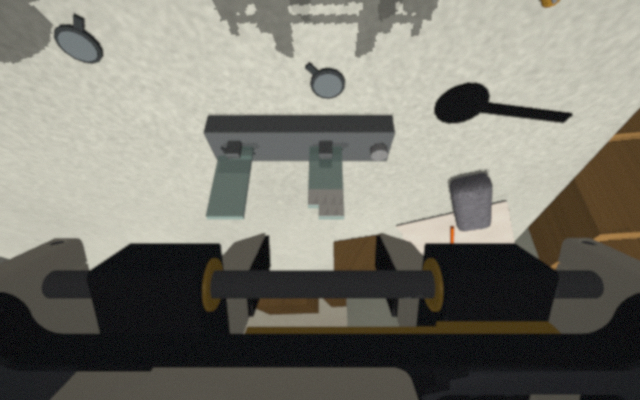

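The wrist view shows the knob-slot plate (px 308–344 × 155–217, patch and notch at its lower left, at 308–320, 205) between the open fingers; the rack edges are parallel to the rows. I'll check the centring numerically.

```bash
python3 - <<'E'
from h import *
o=get_obs(); c=vision.capture("wrist")
T=np.eye(4);T[:3,:3]=Ro.from_euler('xyz',o["tcp_rot"]).as_matrix();T[:3,3]=o["tool_pos"]
c["pose"]=T@c["T_tool_cam"]
P=pose2([522.7,-165.5,RACK],[[75,4,126],[35,4,112],[75,-4,126],[121,0,42],[136,28,30],[-88,28,30]])
print(proj(c,P).round(1))
cv2.imwrite("pics/w2.png",cv2.resize(c["pixels"][105:225,200:400,::-1],(800,480),interpolation=cv2.INTER_CUBIC))
E
```

```text
[[342.5 215.9]
 [305.8 204.5]
 [342.1 219.1]
 [377.7 155.6]
 [393.5 132.4]
 [200.9 133. ]]
```

View pics/w2.png

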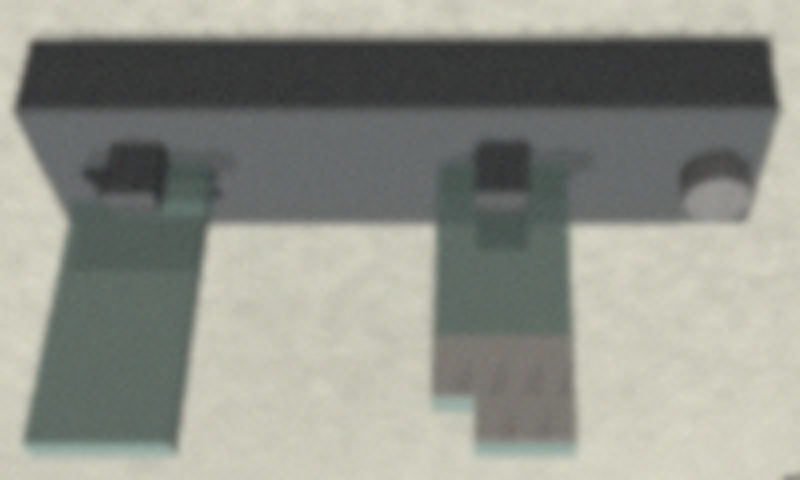

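```bash
python3 -m pendant '{"dp":[[0.001,0.004,0.03],[0.001,0.0045,0.06],[0.001,0.0045,0.09],[0.001,0.0045,0.115],[0.001,0.0045,0.14],[0.001,0.0045,0.155],[0.001,0.0045,0.165],[0.001,0.0045,0.165]],"rotation":[[0,0,0],[-0.003,-0.001,-0.002],[-0.003,-0.001,-0.002],[-0.003,-0.001,-0.002],[-0.003,-0.001,-0.002],[-0.003,-0.001,-0.002],[-0.003,-0.001,-0.002],[-0.003,-0.001,-0.002]]}' 0.06; python3 - <<'E'
from h import *
R=Rt(RACK,45);delta(G+19*R.as_matrix()[:,2]+[2,-.4,0],R)
E
```

```text
time: 3.12
tool_pos: [576.3, -188.9, 65.3]
tcp_rot: [3.141, 0.785, 1.368]
contact_force: [0.4, 0.8, 0.8]
grip_width: 60.0
finger_force: 0.0
t 3.12 tcp [ 576.3 -188.9   65.3] q [-0.03  0.77  1.46 -0.83  1.23  0.59] F [0.4 0.8 0.8] w 60.0
dp [-0.0004 -0.0001  0.0014] rot [ 0.0003 -0.0006 -0.0001]
```

```bash
python3 -m pendant '{"dp":[[0,0,0.001],[0,0,0.001],[0,0,0.001],[0,0,0.001],[0,0,0.001],[0,0,0.001],[0,0,0.001],[0,0,0.001]],"rotation":[[0,0,0],[0,0,0],[0,0,0],[0,0,0],[0,0,0],[0,0,0],[0,0,0],[0,0,0]]}' 0.03; python3 - <<'E'
from h import *
R=Rt(RACK,45);T=get_obs()["tool_pos"];delta(T+[0,0,110],R)
E
```

```text
time: 4.12
tool_pos: [576.4, -189.3, 64.5]
tcp_rot: [3.141, 0.785, 1.368]
contact_force: [0.3, -1.0, -0.1]
grip_width: 29.7
finger_force: 0.0
t 4.12 tcp [ 576.4 -189.3   64.5] q [-0.03  0.77  1.46 -0.83  1.23  0.59] F [ 0.3 -1.  -0.1] w 29.7
dp [-0.0777  0.     -0.0778] rot [ 0.0008 -0.0007  0.0003]
```

```bash
python3 - <<'E'
from h import *
a=vision.capture("side")["pixels"][90:230,260:430,::-1]; b=vision.capture("wrist")["pixels"][:,160:480,::-1]
a=cv2.resize(a,(476,392),interpolation=cv2.INTER_CUBIC)
a=cv2.copyMakeBorder(a,0,8,0,0,cv2.BORDER_CONSTANT)
cv2.imwrite("pics/g1.png",np.hstack([a,b]))
E
```

```text
(no output)
```

View pics/g1.png

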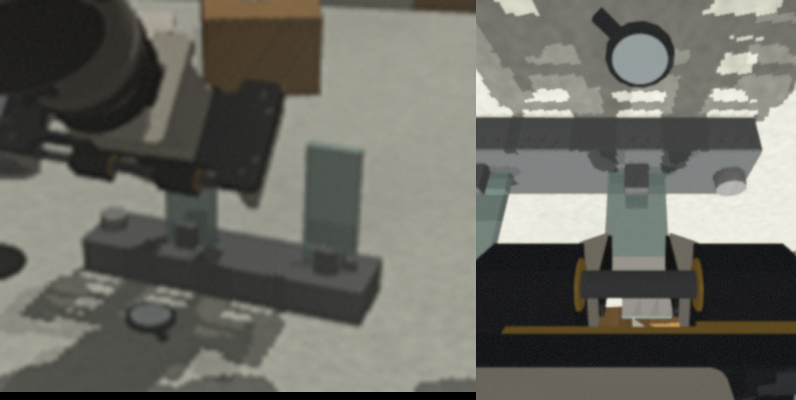

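The plate is still standing in its slot and the fingers seem to straddle it, but the reading (29.7 mm, no force) doesn't show a grip. I'll close a little more and read again.

```bash
python3 -m pendant '{"dp":[[0,0,0],[0,0,0],[0,0,0]],"rotation":[[0,0,0],[0,0,0],[0,0,0]]}' 0.02; python3 - <<'E'
from h import *
o=get_obs();c=vision.capture("wrist")
T=np.eye(4);T[:3,:3]=Ro.from_euler('xyz',o["tcp_rot"]).as_matrix();T[:3,3]=o["tool_pos"];c["pose"]=T@c["T_tool_cam"]
P=pose2([522.7,-165.5,RACK],[[77,4,126],[77,4,112],[37,4,112],[77,4,92],[37,4,92],[77,4,78],[37,4,78],[123,0,42],[138,28,30]])
print(proj(c,P).round(1))
Q=(T@np.array([[0,y,z,1] for z in(0,-19,-40) for y in(-15,15)]).T).T[:,:3];print("tool pts",proj(c,Q).round(1))
cv2.imwrite("pics/g2.png",cv2.resize(c["pixels"][170:340,220:420,::-1],(700,595),interpolation=cv2.INTER_CUBIC))
E
```

```text
time: 4.6
tool_pos: [576.4, -189.3, 64.5]
tcp_rot: [3.141, 0.785, 1.368]
contact_force: [0.1, -0.0, -0.2]
grip_width: 20.0
finger_force: 0.0
[[356.7 316.5]
 [355.3 290.7]
 [285.8 290.7]
 [353.6 257.1]
 [287.7 257.2]
 [352.4 235.6]
 [288.9 235.7]
 [415.2 189.9]
 [447.8 151. ]]
tool pts [[299.8 226.8]
 [342.8 226.8]
 [297.7 237.5]
 [344.7 237.5]
 [294.8 251.9]
 [347.3 251.9]]
```

View pics/g2.png

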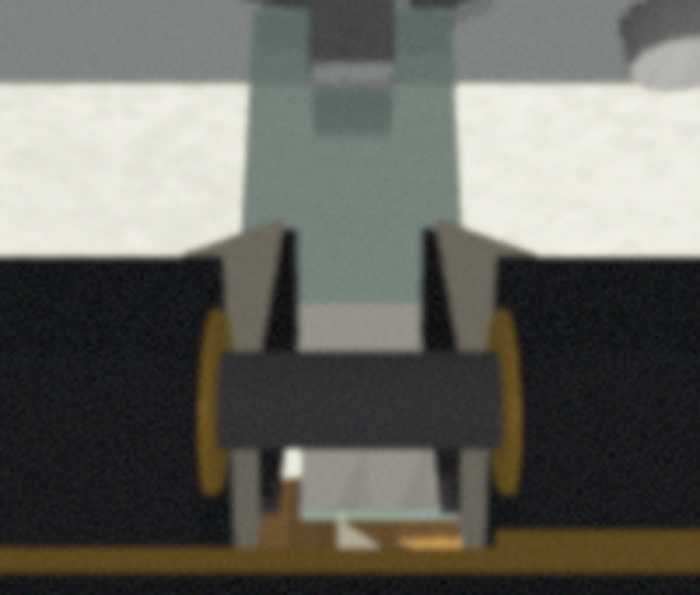

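```bash
python3 - <<'E'
from h import *
o=get_obs();c=vision.capture("side");w=vision.capture("wrist")
T=np.eye(4);T[:3,:3]=Ro.from_euler('xyz',o["tcp_rot"]).as_matrix();T[:3,3]=o["tool_pos"]
for z in(0,-19,-45,-66):
    Q=(T@np.array([[0,y,z,1] for y in(-30,0,30)]).T).T[:,:3];print(z,((proj(c,Q)-[260,90])*2.8).round(0).tolist(),Q[1].round())
# triangulate finger tips from wrist: lateral scale vs z, inner tip near edge at x=10
w["pose"]=T@w["T_tool_cam"]
for x in(0,10,20):
  for z in(0,-20,-40,-60):
    Q=(T@np.array([[x,y,z,1] for y in(-10,10)]).T).T[:,:3];print(x,z,proj(w,Q).round(0).tolist())
E
```

```text
0 [[230.0, 199.0], [194.0, 192.0], [158.0, 186.0]] [ 576. -189.   65.]
-19 [[224.0, 190.0], [186.0, 184.0], [150.0, 177.0]] [ 579. -176.   78.]
-45 [[215.0, 177.0], [176.0, 171.0], [139.0, 165.0]] [ 583. -158.   96.]
-66 [[207.0, 167.0], [168.0, 160.0], [130.0, 154.0]] [ 586. -144.  111.]
0 0 [[307.0, 227.0], [336.0, 227.0]]
0 -20 [[305.0, 238.0], [337.0, 238.0]]
0 -40 [[304.0, 252.0], [339.0, 252.0]]
0 -60 [[301.0, 269.0], [341.0, 269.0]]
10 0 [[307.0, 213.0], [336.0, 213.0]]
10 -20 [[305.0, 223.0], [337.0, 223.0]]
10 -40 [[303.0, 236.0], [339.0, 236.0]]
10 -60 [[301.0, 251.0], [341.0, 251.0]]
20 0 [[307.0, 199.0], [336.0, 199.0]]
20 -20 [[305.0, 208.0], [337.0, 208.0]]
20 -40 [[303.0, 219.0], [339.0, 219.0]]
20 -60 [[300.0, 232.0], [341.0, 232.0]]
```

The fingers have closed in front of the plate: its edges (px 290–351) lie behind the tips (304, 341 at row 236). That puts the real tips about 42 mm behind the nominal TCP. I'll open, go about 38 mm deeper while checking force, and close again.

```bash
python3 -m pendant '{"dp":[[0,0,0],[0,0,0],[0,0,0],[0,0,0.008],[0,0,0.016],[0,0,0.024],[0,0,0.03],[0,0,0.03]],"rotation":[[0,0,0],[0,0,0],[0,0,0],[0,0,0],[0,0,0],[0,0,0],[0,0,0],[0,0,0]]}' 0.06; python3 -m pendant '{"dp":[[0,0,0.004],[0,0,0.008],[0,0,0.008]],"rotation":[[0,0,0],[0,0,0],[0,0,0]]}' 0.06;  python3 - <<'E'
from h import *
w=vision.capture("wrist");cv2.imwrite("pics/g3.png",w["pixels"][:,:,::-1])
s=vision.capture("side");cv2.imwrite("pics/s3.png",s["pixels"][:,:,::-1])
E
```

```text
time: 5.75
tool_pos: [571.7, -210.5, 42.8]
tcp_rot: [-3.141, 0.785, 1.368]
contact_force: [-0.9, 0.1, -0.1]
grip_width: 59.8
finger_force: 0.0
time: 6.12
tool_pos: [570.8, -215.7, 37.4]
tcp_rot: [3.142, 0.785, 1.368]
contact_force: [-0.7, 0.2, 0.1]
grip_width: 59.6
finger_force: 0.0
```

```bash
python3 -m pendant '{"dp":[[0,0,0],[0,0,0],[0,0,0],[0,0,0],[0,0,0],[0,0,0]],"rotation":[[0,0,0],[0,0,0],[0,0,0],[0,0,0],[0,0,0],[0,0,0]]}' 0.02; python3 - <<'E'
from h import *
R=Rt(RACK,45);T=get_obs()["tool_pos"];delta(T+[0,0,100],R)
E
```

```text
time: 6.98
tool_pos: [571.0, -215.6, 37.7]
tcp_rot: [3.141, 0.785, 1.368]
contact_force: [-0.8, 0.9, 1.6]
grip_width: 39.4
finger_force: 30.0
t 6.97 tcp [ 571.  -215.6   37.7] q [-0.07  0.8   1.49 -0.87  1.16  0.62] F [-0.8  0.9  1.6] w 39.4
dp [-0.0707  0.     -0.0708] rot [ 0.0009 -0.0007  0.0002]
```

```bash
python3 -m pendant '{"dp":[[-0.004,0,-0.004],[-0.01,0,-0.01],[-0.02,0,-0.02],[-0.035,0,-0.035],[-0.055,0,-0.055],[-0.075,0,-0.075],[-0.085,0,-0.085],[-0.085,0,-0.085]],"rotation":[[0,0,0],[0,0,0],[0,0,0],[0,0,0],[0,0,0],[0,0,0],[0,0,0],[0,0,0]]}'; python3 - <<'E'
from h import *
R0=Rt(RACK,45); off=R0.inv().apply(np.array([578.6,-177,78])-[571,-215.6,37.7]); print("off",off.round(1))
R=Rt(READ,45); P=WIN+[0,0,100]; 
# check formula: plate axes in tool
delta(P+[0,0,30]-R.apply(off),R)
# rotation alone
# plate frame at start in world: z up, y = rack +y ; final: z-> reader +y, y->up
Pl0=Ro.from_euler('z',RACK); rel=R0.inv()*Pl0
Rl=Ro.from_euler('z',READ)*Ro.from_matrix(np.array([[-1,0,0],[0,0,1],[0,1,0]]).T)
RF=Rl*rel.inv(); print(RF.as_matrix().round(3)); print(R.as_matrix().round(3))
E
```

```text
time: 7.98
tool_pos: [571.4, -215.7, 159.3]
tcp_rot: [3.137, 0.784, 1.365]
contact_force: [-0.8, 0.8, -0.4]
grip_width: 39.7
finger_force: 30.0
off [ -0.7  -0.3 -56.3]
t 7.97 tcp [ 571.4 -215.7  159.3] q [-0.07  0.64  1.41 -0.81  1.32  0.44] F [-0.8  0.8 -0.4] w 39.7
dp [ 0.2632 -0.1589 -0.2159] rot [ 0.0402 -0.0012  0.0358]
[[-0.179 -0.967 -0.179]
 [-0.684  0.253 -0.684]
 [ 0.707 -0.    -0.707]]
[[ 0.179  0.967 -0.179]
 [ 0.684 -0.253 -0.684]
 [-0.707  0.    -0.707]]
```

The label side needs a half turn about the tool axis, with the ridge-side tilt kept. I'll compute the move with the correct right-handed target.

```bash
cat >> h.py <<'E'
R0=Rt(RACK,45); off=np.array([-.7,-.3,-56.3])
RF=Ro.from_euler('z',READ)*Ro.from_matrix(np.array([[-1,0,0],[0,0,1],[0,1,0]]).T)*(R0.inv()*Ro.from_euler('z',RACK)).inv()
def go(h,off=off): delta(WIN+[0,0,h]-RF.apply(off),RF)
E
python3 -c "
from h import *
go(160);go(100)"
```

```text
t 7.97 tcp [ 571.4 -215.7  159.3] q [-0.07  0.64  1.41 -0.81  1.32  0.44] F [-0.8  0.8 -0.4] w 39.7
dp [ 0.2407 -0.1595 -0.2372] rot [ 1.9000e-03  6.2400e-02 -3.1052e+00]
t 7.97 tcp [ 571.4 -215.7  159.3] q [-0.07  0.64  1.41 -0.81  1.32  0.44] F [-0.8  0.8 -0.4] w 39.7
dp [ 0.2831 -0.1597 -0.1947] rot [ 1.9000e-03  6.2400e-02 -3.1052e+00]
```

```bash
python3 -m pendant '{"dp":[[0.012,-0.008,-0.012],[0.025,-0.017,-0.025],[0.038,-0.025,-0.037],[0.05,-0.034,-0.05],[0.063,-0.042,-0.062],[0.075,-0.05,-0.075],[0.088,-0.059,-0.087],[0.1,-0.067,-0.1]],"rotation":[[0,0,-0.12],[0,0.01,-0.28],[0,0.01,-0.44],[0,0.01,-0.6],[0,0.02,-0.76],[0,0.02,-0.92],[0,0.02,-1.08],[0,0.025,-1.24]]}'; python3 -c "
from h import *
go(160)"
```

```text
time: 8.98
tool_pos: [532.7, -63.1, 156.5]
tcp_rot: [-2.399, 0.212, 2.692]
contact_force: [0.4, -0.9, -0.9]
grip_width: 39.7
finger_force: 30.0
t 8.97 tcp [532.7 -63.1 156.5] q [ 0.17  0.63  1.43 -0.7   1.47 -0.65] F [ 0.4 -0.9 -0.9] w 39.7
dp [ 0.1332  0.1043 -0.1347] rot [ 0.0025  0.0337 -1.856 ]
```

```bash
python3 -m pendant '{"dp":[[0.011,0.009,-0.011],[0.022,0.017,-0.022],[0.033,0.026,-0.034],[0.044,0.035,-0.045],[0.056,0.044,-0.056],[0.067,0.052,-0.067],[0.078,0.061,-0.079],[0.089,0.07,-0.09]],"rotation":[[0,0,-0.16],[0,0.01,-0.32],[0,0.01,-0.48],[0,0.01,-0.64],[0,0.015,-0.8],[0,0.02,-0.96],[0,0.02,-1.1],[0,0.022,-1.24]]}'; python3 -c "
from h import *
go(160)"
```

```text
time: 9.98
tool_pos: [500.5, 77.7, 156.3]
tcp_rot: [-2.625, -0.604, -2.607]
contact_force: [-0.3, -0.6, -1.6]
grip_width: 39.6
finger_force: 30.0
t 9.97 tcp [500.5  77.7 156.3] q [ 0.4   0.68  1.33 -0.59  1.65 -1.76] F [-0.3 -0.6 -1.6] w 39.6
dp [-0.0167  0.054  -0.0444] rot [ 0.0007  0.0126 -0.6173]
```

```bash
python3 -m pendant '{"dp":[[-0.003,0.01,-0.008],[-0.007,0.022,-0.018],[-0.01,0.034,-0.028],[-0.014,0.045,-0.037],[-0.017,0.054,-0.0445],[-0.017,0.054,-0.0445],[-0.017,0.054,-0.0445]],"rotation":[[0,0,-0.14],[0,0.005,-0.28],[0,0.01,-0.42],[0,0.012,-0.53],[0,0.0125,-0.617],[0,0.0125,-0.617],[0,0.0125,-0.617]]}'; python3 - <<'E'
from h import *
go(160);go(100)
t=vision.capture("top");s=vision.capture("side")
Pc=WIN+[0,0,160]; Rp=Ro.from_euler('z',READ)*Ro.from_matrix(np.array([[-1,0,0],[0,0,1],[0,1,0]]).T)
C=Pc+Rp.apply([[20,4,48],[-8,4,48],[-8,4,34],[-20,4,34],[-20,4,-48],[20,4,-48],[20,4,14],[-20,4,14]])
o=[]
for c,(x,y,w,h) in((t,(150,165,120,130)),(s,(250,190,120,130))):
    im=cv2.resize(np.ascontiguousarray(c["pixels"][y:y+h,x:x+w,::-1]),(396,429),interpolation=cv2.INTER_CUBIC)
    for i,u in enumerate((proj(c,C)-[x,y]+.5)*3.3): cv2.circle(im,tuple(int(round(v)) for v in u),2,(0,0,255) if i<4 else (255,0,0),-1)
    print((proj(c,C)-[x,y]).round(1).tolist()); o.append(im)
cv2.imwrite("pics/f1.png",np.hstack(o))
E
```

```text
time: 10.85
tool_pos: [484.0, 146.7, 157.1]
tcp_rot: [-3.134, -0.785, -1.837]
contact_force: [0.2, 0.5, -0.3]
grip_width: 40.0
finger_force: 30.0
t 10.85 tcp [484.  146.7 157.1] q [ 0.51  0.73  1.24 -0.55  1.75 -2.31] F [ 0.2  0.5 -0.3] w 40.0
dp [-0.0005  0.0012  0.    ] rot [ 0.      0.0006 -0.0075]
t 10.85 tcp [484.  146.7 157.1] q [ 0.51  0.73  1.24 -0.55  1.75 -2.31] F [ 0.2  0.5 -0.3] w 40.0
dp [-0.0429  0.0015  0.0425] rot [ 0.      0.0006 -0.0075]
[[1.1, 75.4], [7.1, 57.6], [15.9, 60.2], [18.4, 52.6], [70.1, 67.5], [62.1, 92.9], [22.7, 81.6], [31.0, 56.2]]
[[84.0, 30.0], [62.6, 24.5], [68.0, 18.8], [59.2, 16.6], [87.3, -12.7], [114.8, -6.8], [95.8, 15.9], [66.6, 8.8]]
```

View pics/f1.png

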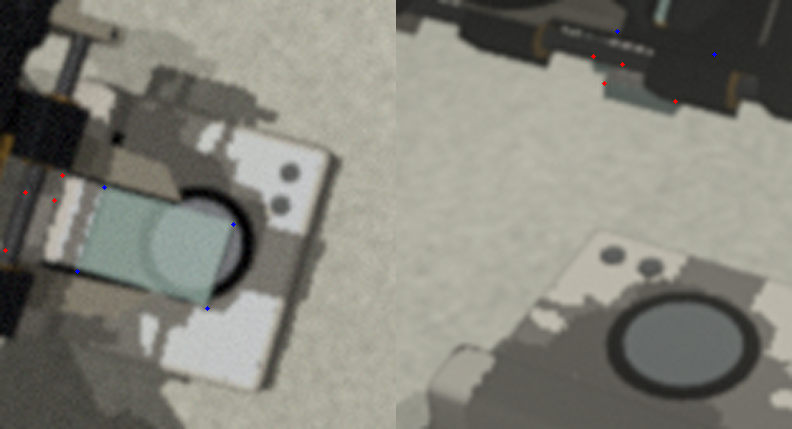

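The top view shows the plate over the reader with its clear end (235,222)/(210,305) on the predicted corners and the white patch up on the ridge side. The side view shows its edge level where predicted. All that is left is to lower it 60 mm.

```bash
python3 -m pendant '{"dp":[[-0.006,0,0.006],[-0.015,0.001,0.015],[-0.025,0.001,0.025],[-0.034,0.001,0.034],[-0.04,0.0015,0.04],[-0.043,0.0015,0.0425],[-0.043,0.0015,0.0425],[-0.043,0.0015,0.0425]],"rotation":[[0,0,0],[0,0,-0.004],[0,0,-0.007],[0,0,-0.007],[0,0,-0.007],[0,0,-0.007],[0,0,-0.007],[0,0,-0.007]]}'; python3 - <<'E'
from h import *
go(100)
t=vision.capture("top");Pc=WIN+[0,0,100]; Rp=Ro.from_euler('z',READ)*Ro.from_matrix(np.array([[-1,0,0],[0,0,1],[0,1,0]]).T)
print(get_obs()["finger_force"])
E
```

```text
time: 11.95
tool_pos: [483.3, 148.1, 97.5]
tcp_rot: [-3.141, -0.783, -1.826]
contact_force: [0.4, -0.2, -1.1]
grip_width: 39.5
finger_force: 30.0
t 11.95 tcp [483.3 148.1  97.5] q [ 0.51  0.79  1.29 -0.54  1.65 -2.25] F [ 0.4 -0.2 -1.1] w 39.5
dp [-0.0001  0.0001  0.0011] rot [-0.0011  0.0021  0.0003]
29.998543560504913
```

```bash
python3 -m pendant '{"dp":[[0,0,0],[0,0,0],[0,0,0],[0,0,0]],"rotation":[[0,0,0],[0,0,0],[0,0,0],[0,0,0]]}'; python3 -c "
from plant import workorder;print(workorder.close_job())"
```

```text
time: 12.5
tool_pos: [483.1, 148.0, 97.2]
tcp_rot: [3.141, -0.784, -1.826]
contact_force: [-0.8, 1.2, -1.0]
grip_width: 39.5
finger_force: 30.0
the job is handed in; nothing more can be done
None
```

I handed the job in at 12.5 s: the knob-slot plate is gripped and held level about 10 cm above the window, label up, frosted end on the ridge side; the hand-in returned no verdict, the other plate was last seen standing before the lift, and my last picture of the held plate was 60 mm above its final height.

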